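# Line up the rebuild parts against the peg rail

## Task

Lay out the two parts for the next rebuild: push the round bumper cap and the slingshot kicker arm along the zinc top until each rests against the near face of the birch peg rail, centred in front of a hook, one part to each hook (either way round), with the kicker arm lying flush along the rail. Only push them, so that they stay flat on the zinc and are never lifted, and leave everything else where it stands.

Things in the scene. Friction and masses are not known exactly. Their poses are not given: they have to be found in the camera images.
- rail: Birch peg rail screwed to the zinc top: 460 mm long (its y), 18 thick (its x), 34 high; two nickel wire hooks stand on its top edge, to 58 mm up, curling away from the robot. Origin: centre of its underside. Its near face, towards the robot, lies 9 mm to -x of the origin. Place and yaw (within 0.15 rad) vary; it does not move.
- hook_left (a point): Foot of the left (+y) hook on the rail's top edge: 130 mm to +y of the rail's origin, 34 mm up; axes as the rail's.
- hook_right (a point): Foot of the right (-y) hook on the rail's top edge: 130 mm to -y of the rail's origin, 34 mm up; axes as the rail's.
- cap: Round green plastic pop bumper cap lying flat, loose: 76 mm across, upright skirt 13 mm high, domed to 27 mm in the middle; about 60 g. Origin: centre of its underside. Against the rail its centre is 47 mm from the rail's origin line. Starts 150 to 185 mm nearer the robot than the rail's origin line, roughly (within 35 mm sideways) before either hook.
- kicker: Nickel-plated kicker arm lying flat, loose, 110 g: bar 90 mm long (its y), 20 wide (its x), 12 thick; on top a round boss (18 across, to 26 up) 34 mm to -y and a lug (8 x 12, to 38 up) 37 mm to +y of the origin, the centre of its underside. Starts like the cap, before the other hook, turned up to 0.4 rad from the rail. Flush, its centre is 19 mm from the rail's origin line; either side may touch.
- bobbin: White nylon coil bobbin standing upright, loose, 34 mm across its flanges, 44 mm high, between the two hooks near the rail. Leave alone. Origin: centre of its underside.
- starpost: Translucent blue star post standing upright, loose, about 21 mm across, 30 mm high, between the cap and the kicker arm. Leave alone. Origin: centre of its underside.
- driver: Screwdriver, 180 mm long, lying far to the right. Leave alone.
- coil: Copper-wound coil standing upright, 42 mm across, 50 mm high, far to the left. Leave alone. Origin: centre of its underside.
- rubber: Black rubber ring lying flat, 52 mm across, 7 mm high, far to the left. Leave alone. Origin: centre of its underside.
- jar: Small jar standing, 56 mm across, 75 mm high, far to the right. Leave alone. Origin: centre of its underside.
Mind the look-alikes: they are no part of the job. Several things look just like the cap: the one meant starts farthest from the robot's base.

How it is judged:
By the outcome, as a careful person would: the job done as asked, in the order asked, and still so for the second after the job is handed in, with the robot touching nothing.
It also fails if it takes over 48 s, if anything falls off the work surface, if the arm or the gripper's body presses on something with over 40 N, if the wrist force passes 120 N, or if a joint passes its speed limit or range.

## Robot

A 6-joint arm with a two-finger parallel gripper is mounted at the origin on the work surface. World frame = base frame: x ahead of the robot, y to its left, z up, the work surface at z = 0. Lengths are in mm, angles in rad, forces in N, time in s.
With the tool pointing down it reaches from about 300 to 1000 mm from the base axis. Payload 5.1 kg.
Tool frame: the origin (TCP) lies at the very end of the fingers, on their centre line; the grasp point (between the pads) lies 19 mm behind it; z points along the fingers, y is the line along which they close (so a half turn about z gives the same grasp; the last joint's range is limited). The gripper opens to 95 mm and grips with 3 to 60 N. Pads are 20 mm wide; open, the fingers measure 119 mm over their backs; the gripper's body (75 mm by 180 mm) begins 59 mm behind the grasp point.
Start: joints at [-1.322, 0.124, 1.65, -0, 1.367, -0.083], TCP at [211.702, -614.546, 214.656] pointing down, gripper open.
Joint ranges: [-2.61, 2.61], [-1.02, 2.33], [0.03, 2.71], [-1.35, 4.49], [0.32, 2.68], [-2.91, 2.91]. Speed limits (rad/s): [2.57, 2.57, 3.14, 3.14, 3.14, 3.14].

## Interface

Orientations are given as a unit quaternion [w, x, y, z].
In Python, from rig import get_obs, camera, camera_info, hand_in, spot_in, silhouettes, landmark_of gives the robot as it stands.
- The arm moves only by the tool jog_arm, never from a script. Its argument "motion" is one flat list of numbers, 7 for each row, row after row: the shift along the tool's x, y, z in cm, then the turn, a rotation vector about the tool's x, y, z in degrees, then the closure, from 0 (fully open) to 1 (shut). A call has 1 to 12 rows; each row is the pose to reach, as a shift and turn from the pose commanded when the call began, along the tool's axes at that moment; what a row does not reach only later rows make up. A row lasts 1/12 s, in which the tool goes at most 41.7 mm and 7.16 degrees, less where a joint would pass 70% of its speed; a pose out of reach is approached as far as the arm can. A call with a gripper value outside its range is refused whole. The fingers move at their own pace and stop on an object; "newtons" is the grip in N (left out, the last holds). Time passes only in rows, so rows that repeat a pose let the fingers close. It gives the time, the measured TCP pose, the force, the opening and the grip force at its end, in the units of the state.
- get_obs(): the state, without advancing time (a new reading comes with each control period).
- camera(name): name is "scene" or "top" or "wrist"; returns the picture (384x512x3 uint8, red, green, blue); there is no depth.
- camera_info(name): a dict with "vertical_fov" (degrees; the focal length in pixels is half the picture's height over the tangent of half this angle, whatever the lens; pixels are square), "cx", "cy" (the principal point, pixels), "R" (3x3) and "t" (3): a world point X has camera coordinates R X + t; the wrist camera has in their place "tool_from_camera" (4x4, takes a point from camera to tool coordinates, whose origin is the TCP and whose axes are the flange's). Camera axes: x right, y down, z forward; pixel columns grow to the right and rows downward; lengths in mm; the calibration is good to about 2 mm. A picture is of the moment at which its call begins: read the wrist's pose just before it. camera_info takes no time and is no camera call.
- hand_in(): hands the job in; it is judged then, once.
Trained networks look in the newest picture that a camera, given by its name, has taken for a name from the list of things; names that differ only in an ending like _2 or _b are one class to them, and where a whole thing is asked for, a point or a joint stands for the part that bears it (a point fixed in the world has none). Each returns a list of dicts, best first, with "confidence" (0 to 1); they miss things now and then, are a little off and sometimes report something else, mostly with a low value. They report only what shows in the picture. A call takes as long as a camera call. They do not tell look-alikes from the thing itself.
- spot_in(target, camera): "position" ([x, y, z] in mm, in world coordinates, good to about 4 mm: the middle of the surface that is visible of it).
- silhouettes(target, camera): "region" (384x512 bool, what is visible of it).
- landmark_of(target, camera): "position" ([x, y, z] in mm, in world coordinates, good to about 4 mm: a listed point, or the origin of a listed thing).
The state is a dict: "time": time; "q": joint angles; "joint_velocities": joint speeds; "joint_efforts": joint torques, N m; "position": TCP position; "tool_rot": TCP orientation; "wrist_force": force on the tool from outside, world axes, zero at the start; "ft_torque": the same for the moment, N m; "finger_gap": finger opening in mm; "finger_force": force on a finger pad.
Only numpy, scipy, OpenCV 4.12 (cv2) and the standard library are available. Lean on these libraries where they do the work, as an engineer would, in place of code of your own. Each camera call takes 0.05 s, during which the arm holds its last target. There are 200 camera calls.

## Working session

There is one attempt and no reset: what is moved stays moved. The work goes in short steps, Python scripts to look and compute and a tool call to move; the robot and the scene stay as the last step left them, time stands still between calls to the robot, and variables do not carry over. Pictures are saved under pics/ and viewed, at most 10 in all, crops included, and the job is handed in when it is done.

Besides the shell and the picture viewer there is one more tool, called after ">>>" as name(argument=value, ...) on one line, values as JSON. jog_arm: Moves the arm, as the interface text tells. Its arguments: {"type":"object","properties":{"motion":{"type":"array"},"newtons":{"type":"number"}},"required":["motion"]}

```bash
ls; mkdir -p pics; python3 - <<'E'
from rig import *
import cv2,numpy as np
o=get_obs();print(o['time'],o['position'],o['tool_rot'])
for c in ['top','scene']:
    cv2.imwrite(f'pics/{c}0.png',camera(c)[:,:,::-1])
    for n in ['cap','kicker','rail','hook_left','hook_right','bobbin','starpost']:
        for d in landmark_of(n,c): print(c,n,np.round(d['position'],1),round(d['confidence'],2))
    i=camera_info(c);print(i)
E
```

```text
pics
0.0 [ 211.52691736 -613.95572093  213.4073002 ] [-1.00272578e-03  9.86269587e-01  1.65140197e-01 -1.04665544e-04]
top cap [334.8  54.9  -0.4] 0.87
top cap [320.4 187.4  -1. ] 0.82
top cap [466.7 153.9  -1.8] 0.62
top kicker [ 4.676e+02 -1.342e+02 -1.000e-01] 0.77
top rail [638.2  21.6   1.5] 0.58
top hook_left [638.3 143.8  32.2] 0.57
top hook_left [ 464.  -134.3    0.8] 0.57
top hook_right [ 644.7 -111.7   30.9] 0.98
top hook_right [472.8 364.4   0.7] 0.57
top bobbin [588.4  27.1  -2.2] 0.47
top starpost [492.8  25.8  -1.7] 0.36
{'vertical_fov': 52.436319069706194, 'cx': 259.49966395289084, 'cy': 182.4774808250794, 'R': array([[-0.00708883, -0.99996216,  0.00504329],
       [-0.98235883,  0.00602137, -0.18690872],
       [ 0.18687128, -0.00627929, -0.98236434]]), 't': array([   2.29084324,  505.78812781, 1067.66001538])}
scene cap [335.2  51.1  -2.6] 0.88
scene cap [469.6 155.2   0. ] 0.7
scene cap [3.194e+02 1.886e+02 1.000e-01] 0.53
scene kicker [ 467.4 -133.5   -0. ] 0.64
scene rail [638.2  22.3  -3.2] 0.93
scene hook_left [639.7 147.6  33.6] 0.57
scene hook_right [ 646.  -113.1   30.8] 0.76
scene bobbin [587.   26.7  -4.5] 0.74
scene starpost [490.1  20.   -1.2] 0.47
{'vertical_fov': 55.03516284061933, 'cx': 255.94321515237033, 'cy': 196.66029871959773, 'R': array([[ 0.7804087 ,  0.62511424, -0.01394492],
       [ 0.39412086, -0.50909988, -0.76517061],
       [-0.48541839,  0.59164981, -0.64367654]]), 't': array([-395.36262949, -146.87402819, 1227.14376371])}
```

```bash
python3 - <<'E'
import cv2,numpy as np
a=cv2.imread('pics/top0.png');cv2.imwrite('pics/top0b.png',cv2.resize(a,(800,600),interpolation=cv2.INTER_CUBIC))
E
```

```text
(no output)
```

View pics/top0b.png

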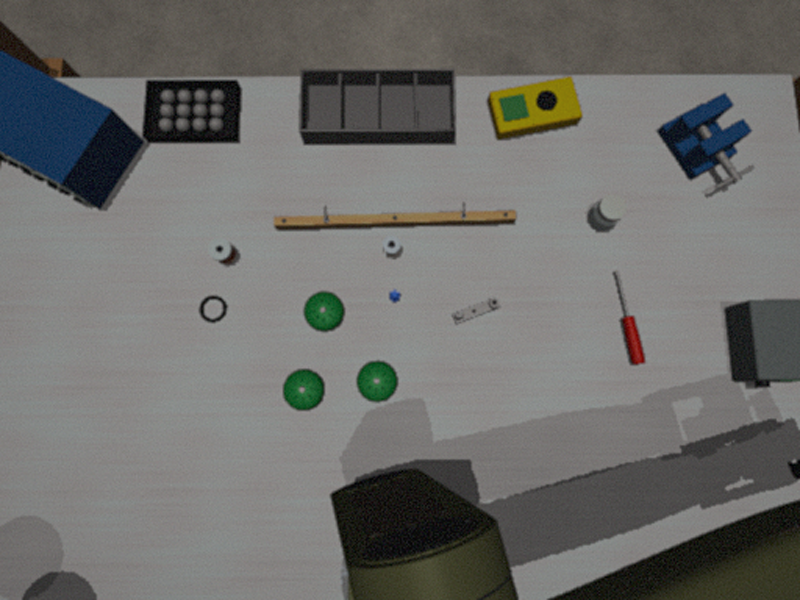

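The pushable cap is the farthest of three green caps, at (323,311) in this view. Its look-alikes are at (303,389) and (377,381). The kicker is at (475,310), the rail runs along row 218, the starpost is at (395,296) and the bobbin at (392,248). Next I'll fit precise poses from the silhouettes and check the choice in a crop.

```bash
cat > h.py <<'E'
from rig import *
import cv2,numpy as np
from scipy.optimize import minimize
from scipy.spatial.transform import Rotation as Rn
def box(dx,dy,z0,z1,cx=0,cy=0): return [[cx+s*dx/2,cy+t*dy/2,z] for s in(-1,1) for t in(-1,1) for z in(z0,z1)]
def cyl(r,z0,z1,cx=0,cy=0): return [[cx+r*np.cos(a),cy+r*np.sin(a),z] for a in np.linspace(0,6.28,40) for z in(z0,z1)]
M={'cap':[cyl(38,0,13)+cyl(20,23,24)+cyl(6,26,27)],
 'rail':[box(18,460,0,34)],
 'kicker':[box(20,90,0,12),cyl(9,0,26,0,-34),box(8,12,0,38,0,37)],
 'bobbin':[cyl(17,0,44)],'starpost':[cyl(10.5,0,30)]}
S=4
def mask(n,p,i):
    f=192/np.tan(np.radians(i['vertical_fov']/2));m=np.zeros((384*S,512*S),np.uint8)
    c,s=np.cos(p[2]),np.sin(p[2])
    for P in M[n]:
        P=np.array(P)@np.array([[c,s,0],[-s,c,0],[0,0,1]])+[p[0],p[1],0]
        X=P@i['R'].T+i['t'];uv=np.c_[f*X[:,0]/X[:,2]+i['cx'],f*X[:,1]/X[:,2]+i['cy']]
        h=cv2.convexHull(((uv+.5)*S*16).astype(np.int32));cv2.fillConvexPoly(m,h,255,shift=4)
    return cv2.resize(m,(512,384),interpolation=cv2.INTER_AREA)/255.
def fit(n,cam,p0):
    i=camera_info(cam);best=None
    for d in silhouettes(n,cam):
        g=d['region'].astype(float)
        if g.sum()<5: continue
        cost=lambda p:1-np.minimum(g,mask(n,p,i)).sum()/np.maximum(g,mask(n,p,i)).sum()
        if cost(p0)>.9: continue
        for y in ([p0[2]-.15,p0[2]+.15] if n in('kicker','rail') else [0]):
            q=[p0[0],p0[1],y];r=minimize(cost,q,method='Nelder-Mead',options=dict(initial_simplex=np.array([q,[q[0]+8,q[1],y],[q[0],q[1]+8,y],[q[0],q[1],y+.1]]),maxiter=150))
            if best is None or r.fun<best[1]: best=(np.round(r.x,3),round(r.fun,3))
    return best
E
python3 - <<'E'
from h import *
P={'cap':[468,154,0],'rail':[640,20,.03],'kicker':[467,-134,.25],'bobbin':[588,27,0],'starpost':[491,23,0]}
for c in ['top','scene']:
    im=camera(c)
    for n in P: print(c,n,fit(n,c,P[n]))
    if c=='top': cv2.imwrite('pics/crop.png',cv2.resize(im[120:270,160:360,::-1],(800,600),interpolation=cv2.INTER_CUBIC))
E
```

```text
top cap (array([4.65839e+02, 1.54149e+02, 8.40000e-02]), np.float64(0.048))
top rail None
top kicker (array([ 4.65166e+02, -1.32292e+02,  3.67000e-01]), np.float64(0.128))
top bobbin (array([5.84929e+02, 2.52550e+01, 1.25000e-01]), np.float64(0.092))
top starpost None
scene cap (array([4.65074e+02, 1.52621e+02, 1.43000e-01]), np.float64(0.068))
scene rail (array([6.40383e+02, 1.81560e+01, 2.30000e-02]), np.float64(0.065))
scene kicker (array([ 4.64877e+02, -1.34492e+02,  3.69000e-01]), np.float64(0.146))
scene bobbin (array([5.85424e+02, 2.18370e+01, 1.46000e-01]), np.float64(0.176))
scene starpost (array([4.92884e+02, 1.94120e+01, 9.30000e-02]), np.float64(0.325))
```

View pics/crop.png

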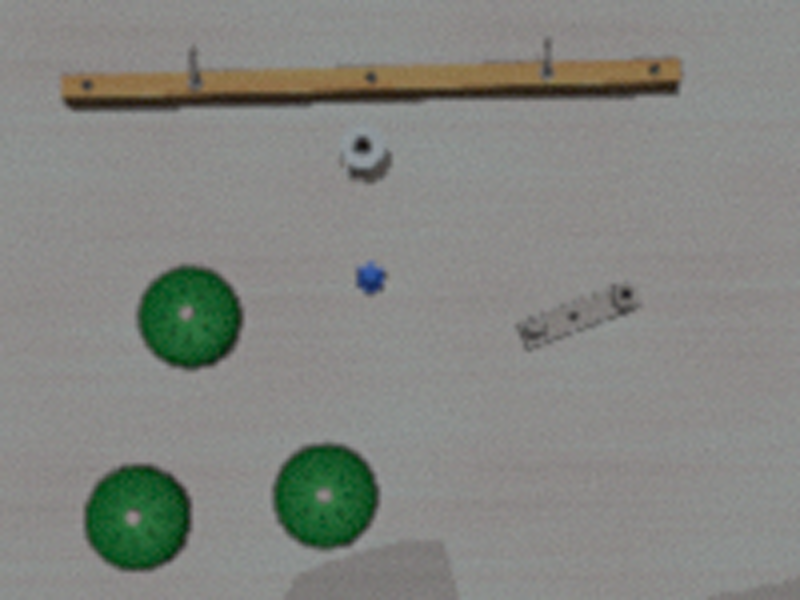

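The crop confirms the choice: the farthest cap is at crop (190,317), its look-alikes sit well below it, and the kicker's lug end is at (533,328). In the same crop the hook feet are at about (196,82) and (548,72), and the rail screws at (87,85), (371,77) and (654,70). I'll back-project those to place the rail, then work out the first move.

```bash
cat >> h.py <<'E'
def ray(cam,u,v,z):
    i=camera_info(cam);f=192/np.tan(np.radians(i['vertical_fov']/2))
    d=i['R'].T@[(u-i['cx'])/f,(v-i['cy'])/f,1];c=-i['R'].T@i['t'];return c+d*(z-c[2])/d[2]
def goto(x,y,z,yaw,cur=None):
    """cur: (pos, yaw) commanded; prints shift in tool axes (cm) and turn about z (deg)"""
    o=get_obs();w,a,b,c=o['tool_rot'];R=Rn.from_quat([a,b,c,w]).as_matrix()
    y0=np.arctan2(R[1,0],R[0,0]);print('t',round(o['time'],2),'pos',np.round(o['position'],1),'yaw',round(y0,3),'F',np.round(o['wrist_force'],1),'gap',round(o['finger_gap'],1))
    d=R.T@(np.array([x,y,z])-o['position'])/10
    print('shift',np.round(d,2),'turnz deg',round(np.degrees(y0-yaw),1),'tilt',np.round(R[:,2],3))
E
python3 - <<'E'
from h import *
Q=[np.round(ray('top',u/4+160-.375,v/4+120-.375,34),1) for u,v in [(87,85),(196,84),(371,77),(548,72),(654,70)]]
print(*Q)
goto(405,152,150,0)
goto(405,152,5,0)
E
```

```text
[634.9 228.7  34. ] [635.2 148.3  34. ] [639.9  19.   34. ] [ 643.  -112.1   34. ] [ 644.1 -190.7   34. ]
t 1.4 pos [ 211.7 -614.6  214.6] yaw 0.332 F [ 0.5 -0.6  0.1] gap 94.7
shift [ 43.24 -66.18   6.46] turnz deg 19.0 tilt [-0.  0. -1.]
t 1.4 pos [ 211.7 -614.6  214.6] yaw 0.332 F [ 0.5 -0.6  0.1] gap 94.7
shift [ 43.24 -66.18  20.96] turnz deg 19.0 tilt [-0.  0. -1.]
```

>>> jog_arm(motion=[43.2,-66.2,6.5,0,0,19,0.47,43.2,-66.2,6.5,0,0,19,0.47,43.2,-66.2,6.5,0,0,19,0.47,43.2,-66.2,6.5,0,0,19,0.47,43.2,-66.2,6.5,0,0,19,0.47,43.2,-66.2,6.5,0,0,19,0.47,43.2,-66.2,6.5,0,0,19,0.47,43.2,-66.2,6.5,0,0,19,0.47,43.2,-66.2,6.5,0,0,19,0.47,43.2,-66.2,6.5,0,0,19,0.47,43.2,-66.2,6.5,0,0,19,0.47,43.2,-66.2,6.5,0,0,19,0.47])

```text
time: 2.4
position: [333.2, -129.6, 173.9]
tool_rot: [0.0, 1.0, -0.0, 0.001]
wrist_force: [1.3, 0.9, -0.4]
finger_gap: 50.6
finger_force: 0.0
```

```bash
python3 -c "
from h import *
goto(405,152,150,0)"
```

```text
t 2.4 pos [ 333.2 -129.6  173.9] yaw -0.001 F [ 1.3  0.9 -0.4] gap 50.6
shift [  7.15 -28.16   2.38] turnz deg -0.1 tilt [ 0.002 -0.001 -1.   ]
```

>>> jog_arm(motion=[7.1,-28.2,2.4,0,0,0,0.47,7.1,-28.2,2.4,0,0,0,0.47,7.1,-28.2,2.4,0,0,0,0.47,7.1,-28.2,2.4,0,0,0,0.47,7.1,-28.2,2.4,0,0,0,0.47,7.1,-28.2,2.4,0,0,0,0.47,7.1,-28.2,2.4,0,0,0,0.47,7.1,-28.2,2.4,0,0,0,0.47,7.1,-28.2,2.4,0,0,0,0.47,7.1,-28.2,2.4,0,0,0,0.47])

```text
time: 3.23
position: [404.0, 150.7, 149.6]
tool_rot: [0.0, 1.0, 0.001, -0.0]
wrist_force: [-1.0, -0.4, 0.4]
finger_gap: 50.2
finger_force: 0.0
```

```bash
python3 -c "
from h import *
goto(405,153,6,0)"
```

```text
t 3.23 pos [404.  150.7 149.6] yaw 0.001 F [-1.  -0.4  0.4] gap 50.2
shift [ 0.11 -0.23 14.36] turnz deg 0.1 tilt [-0.    -0.001 -1.   ]
```

>>> jog_arm(motion=[0,-0.3,4,0,0,0,0.47,0,-0.3,8,0,0,0,0.47,0,-0.3,11,0,0,0,0.47,0,-0.3,13.2,0,0,0,0.47,0,-0.3,14.2,0,0,0,0.47,0,-0.3,14.4,0,0,0,0.47,0,-0.3,14.4,0,0,0,0.47,0,-0.3,14.4,0,0,0,0.47])

```text
time: 3.9
position: [405.9, 153.5, 7.5]
tool_rot: [-0.0, 1.0, -0.001, 0.002]
wrist_force: [0.3, -0.5, 0.1]
finger_gap: 50.3
finger_force: 0.0
```

```bash
python3 -c "
from h import *
goto(551.5,146,6,0.023)"
```

```text
t 3.9 pos [405.9 153.5   7.5] yaw -0.001 F [ 0.3 -0.5  0.1] gap 50.3
shift [14.56  0.74  0.19] turnz deg -1.4 tilt [ 0.003  0.001 -1.   ]
```

>>> jog_arm(motion=[1,0,0,0,0,0,0.47,1.8,0,0,0,0,0,0.47,2.5,0,0,0,0,0,0.47,3.4,0.1,0,0,0,0,0.47,4.5,0.1,0,0,0,0,0.47,5.7,0.2,0,0,0,0,0.47,6.9,0.3,0,0,0,-0.5,0.47,8.1,0.4,0,0,0,-1,0.47,9.3,0.5,0,0,0,-1.4,0.47,10.3,0.6,0,0,0,-1.4,0.47,11.2,0.7,0,0,0,-1.4,0.47,11.9,0.7,0,0,0,-1.4,0.47])

```text
time: 4.9
position: [524.4, 146.5, 5.6]
tool_rot: [0.0, 1.0, 0.012, -0.0]
wrist_force: [-1.5, -0.3, 0.6]
finger_gap: 50.3
finger_force: 1.0
```

```bash
python3 -c "
from h import *
goto(551.5,146,6,0.023)
for c in ['scene','top']:
    im=camera(c);print(c,fit('cap',c,[563,147,0]),fit('rail',c,[640,18,.023]))
cv2.imwrite('pics/a1.png',cv2.resize(im[100:250,160:360,::-1],(800,600)))"
```

```text
t 4.9 pos [524.4 146.5   5.6] yaw 0.024 F [-1.5 -0.3  0.6] gap 50.3
shift [ 2.71  0.12 -0.04] turnz deg 0.1 tilt [-0. -0. -1.]
scene (array([5.60025e+02, 1.47937e+02, 6.80000e-02]), np.float64(0.072)) (array([6.40152e+02, 1.51100e+01, 2.60000e-02]), np.float64(0.101))
top None None
```

>>> jog_arm(motion=[0.7,0,0,0,0,0,0.47,1.4,0,0,0,0,0,0.47,2.0,0,0,0,0,0,0.47,2.3,0,0,0,0,0,0.47,2.5,0,0,0,0,0,0.47,2.6,0,0,0,0,0,0.47,2.7,0,0,0,0,0,0.47])

```text
time: 5.78
position: [550.1, 147.4, 5.7]
tool_rot: [0.0, 1.0, 0.012, -0.0]
wrist_force: [-1.3, 0.5, 1.9]
finger_gap: 50.3
finger_force: 0.8
```

>>> jog_arm(motion=[0.1,0,0,0,0,0,0.47,0.2,0,0,0,0,0,0.47,0.2,0,0,0,0,0,0.47])

```text
time: 6.03
position: [552.3, 147.5, 5.7]
tool_rot: [-0.0, 1.0, 0.012, 0.0]
wrist_force: [-0.8, -0.0, -0.1]
finger_gap: 50.3
finger_force: 0.4
```

>>> jog_arm(motion=[0.1,0,0,0,0,0,0.47,0.2,0,0,0,0,0,0.47,0.3,0,0,0,0,0,0.47])

```text
time: 6.28
position: [554.0, 147.5, 5.5]
tool_rot: [0.0, 1.0, 0.012, -0.002]
wrist_force: [-6.9, -0.6, 4.9]
finger_gap: 50.4
finger_force: 3.4
```

>>> jog_arm(motion=[-0.4,0,0,0,0,0,0.47,-1.5,0,0,0,0,0,0.47,-3.5,0,0,0,0,0,0.47,-5,0,-2,0,0,0,0.47,-5,0,-6,0,0,0,0.37,-5,0,-10,0,0,0,0.37,-8,4,-12,0,0,0,0.37,-10,8,-12,0,0,0,0.37,-12,12,-12,0,0,0,0.37,-13,16,-12,0,0,-7,0.37,-13,20,-12,0,0,-14,0.37,-13,24,-12,0,0,-20,0.37])

```text
time: 7.28
position: [430.9, -64.1, 125.6]
tool_rot: [0.0, 0.985, 0.17, 0.001]
wrist_force: [0.6, 0.4, 0.3]
finger_gap: 59.9
finger_force: 0.0
```

```bash
python3 -c "
from h import *
goto(423,-150,100,0.367)
goto(423,-150,5,0.367)"
```

```text
t 7.28 pos [430.9 -64.1 125.6] yaw 0.342 F [0.6 0.4 0.3] gap 59.9
shift [-3.63  7.82  2.57] turnz deg -1.4 tilt [ 0.002 -0.001 -1.   ]
t 7.28 pos [430.9 -64.1 125.6] yaw 0.342 F [0.6 0.4 0.3] gap 59.9
shift [-3.65  7.81 12.07] turnz deg -1.4 tilt [ 0.002 -0.001 -1.   ]
```

>>> jog_arm(motion=[-3.6,7.8,3,0,0,-1,0.37,-3.6,7.8,3,0,0,-1,0.37,-3.6,7.8,3,0,0,-1,0.37,-3.6,7.8,3,0,0,-1,0.37,-3.6,7.8,3,0,0,-1,0.37])

```text
time: 7.7
position: [423.7, -148.2, 95.5]
tool_rot: [-0.0, 0.984, 0.175, 0.0]
wrist_force: [0.8, 0.6, -0.2]
finger_gap: 59.8
finger_force: 0.0
```

```bash
python3 -c "
from h import *
goto(423,-150,5,0.367)
for c in ['scene','top']:
    im=camera(c);print(c,fit('cap',c,[590,147,0]),fit('rail',c,[640,18,.023]),fit('kicker',c,[465,-133,.37]))
cv2.imwrite('pics/a2.png',cv2.resize(im[100:250,160:360,::-1],(800,600)))"
```

```text
t 7.7 pos [ 423.7 -148.2   95.5] yaw 0.353 F [ 0.8  0.6 -0.2] gap 59.8
shift [-0.13  0.15  9.05] turnz deg -0.8 tilt [-0.     0.001 -1.   ]
scene (array([5.87037e+02, 1.49735e+02, 4.30000e-02]), np.float64(0.166)) (array([6.39315e+02, 1.48090e+01, 2.40000e-02]), np.float64(0.155)) (array([ 4.65773e+02, -1.35596e+02,  3.58000e-01]), np.float64(0.085))
top (array([5.90019e+02, 1.50528e+02, 2.20000e-02]), np.float64(0.075)) (array([6.40359e+02, 1.97850e+01, 2.30000e-02]), np.float64(0.111)) None
```

View pics/a2.png

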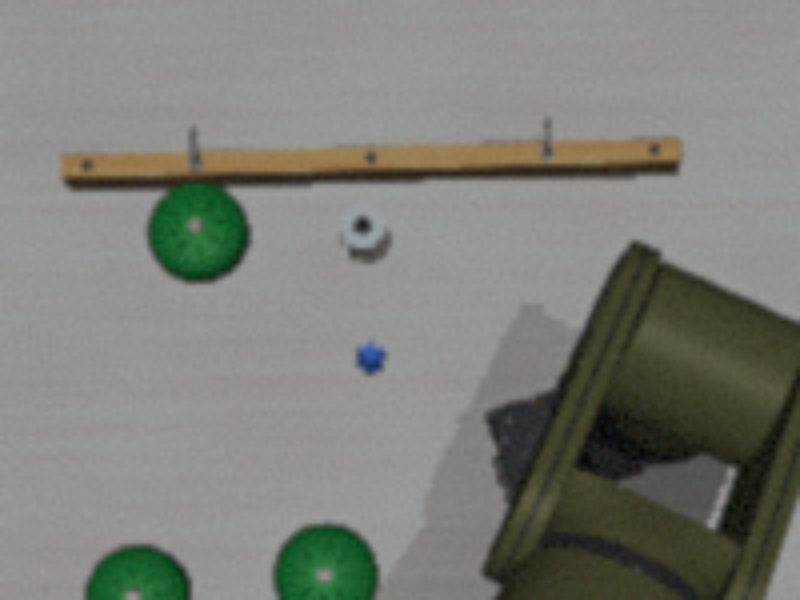

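The cap touches the rail and is centred under the left hook: hook foot at crop (194,160), cap centre at (197,230). Next is the kicker.

>>> jog_arm(motion=[0,0.2,3.5,0,0,-0.5,0.37,0,0.2,6.5,0,0,-0.5,0.37,0,0.2,8.3,0,0,-0.5,0.37,0,0.2,9,0,0,-0.5,0.37,0,0.2,9.1,0,0,-0.5,0.37,0,0.2,9.1,0,0,-0.5,0.37])

```text
time: 8.6
position: [425.2, -150.4, 5.1]
tool_rot: [0.0, 0.984, 0.181, 0.0]
wrist_force: [0.7, 0.6, 0.9]
finger_gap: 59.9
finger_force: 0.0
```

```bash
python3 -c "
from h import *
goto(446.7,-141.5,5,0.36)
y,p=.362,np.array([446.7,-141.5])
import math
# path of kicker centre: follow normal, yaw falls to .07 over 90 mm
k=np.array([465.3,-134.5]);T=np.array([624.5,-112.4])
o=get_obs();y0=.362;R=np.array([[np.cos(y0),np.sin(y0)],[np.sin(y0),-np.cos(y0)]])
s=0;yw=y0
while s<=165:
    if s%15==0:
        t=k-20*np.array([np.cos(yw),np.sin(yw)]);d=R.T@(t-o['position'][:2])/10
        print(s,np.round(k,1),np.round(d,2),round(np.degrees(y0-yw),1))
    k=k+np.array([np.cos(yw),np.sin(yw)]);s+=1
    yw=y0-(y0-.08)*min(s/75,1) if s<110 else .08-.057*min((s-110)/30,1)
"
```

```text
t 8.6 pos [ 425.2 -150.4    5.1] yaw 0.363 F [0.7 0.6 0.9] gap 59.9
shift [ 2.33 -0.06  0.01] turnz deg 0.2 tilt [ 0. -0. -1.]
0 [ 465.3 -134.5] [ 2.32 -0.06] 0.0
15 [ 479.5 -129.6] [ 3.82 -0.14] 3.2
30 [ 493.9 -125.4] [ 5.32 -0.12] 6.5
45 [ 508.5 -122.1] [ 6.82 -0.03] 9.7
60 [ 523.3 -119.6] [8.32 0.15] 12.9
75 [ 538.2 -118. ] [9.8  0.42] 16.2
90 [ 553.2 -116.8] [11.24  0.83] 16.2
105 [ 568.1 -115.6] [12.68  1.25] 16.2
120 [ 583.1 -114.5] [14.13  1.64] 17.2
135 [ 598.  -113.8] [15.57  2.05] 18.9
150 [ 613.  -113.4] [17.    2.53] 19.4
165 [ 628. -113.] [18.41  3.03] 19.4
```

>>> jog_arm(motion=[1,0,0,0,0,0,0.37,1.8,-0.1,0,0,0,0,0.37,2.4,-0.1,0,0,0,0,0.37,3.1,-0.1,0,0,0,1.6,0.37,3.8,-0.1,0,0,0,3.2,0.37,4.6,-0.1,0,0,0,4.9,0.37,5.3,-0.1,0,0,0,6.5,0.37,6.1,-0.1,0,0,0,8.1,0.37,6.8,0,0,0,0,9.7,0.37,7.6,0.1,0,0,0,11.3,0.37,8.3,0.2,0,0,0,12.9,0.37,8.9,0.3,0,0,0,14.2,0.37])

```text
time: 9.6
position: [510.4, -121.3, 5.5]
tool_rot: [0.0, 0.998, 0.057, 0.0]
wrist_force: [-1.8, -0.0, 1.2]
finger_gap: 59.9
finger_force: 0.9
```

```bash
python3 -c "
from h import *
goto(500,-100,5,0.06)
camera('scene');print(fit('kicker','scene',[528,-119,.12]))
im=camera('top');print(fit('kicker','top',[528,-119,.12]))
"
```

```text
t 9.6 pos [ 510.4 -121.3    5.5] yaw 0.114 F [-1.8 -0.   1.2] gap 59.9
shift [-0.79 -2.23  0.05] turnz deg 3.1 tilt [ 0.001 -0.    -1.   ]
(array([ 5.29625e+02, -1.18772e+02,  1.44000e-01]), np.float64(0.231))
None
```

>>> jog_arm(motion=[0.7,0,0,0,0,0.5,0.37,1.5,0.1,0,0,0,1,0.37,2.3,0.2,0,0,0,1.5,0.37,3.1,0.3,0,0,0,2,0.37,3.9,0.5,0,0,0,2.5,0.37,4.7,0.7,0,0,0,3,0.37,5.5,0.9,0,0,0,3.7,0.37,6.3,1.2,0,0,0,4.4,0.37,7,1.5,0,0,0,5.2,0.37,7.6,1.7,0,0,0,5.2,0.37,8,1.8,0,0,0,5.2,0.37,8.2,1.9,0,0,0,5.2,0.37])

```text
time: 10.8
position: [593.3, -131.3, 4.7]
tool_rot: [0.0, 1.0, 0.012, 0.0]
wrist_force: [-2.1, 0.1, 0.9]
finger_gap: 60.0
finger_force: 0.7
```

```bash
python3 -c "
from h import *
goto(604.5,-113,5,0.023)
camera('scene');print(fit('kicker','scene',[612,-114,.03]))
im=camera('top');print(fit('kicker','top',[612,-114,.03]))
cv2.imwrite('pics/a3.png',cv2.resize(im[100:250,160:360,::-1],(800,600)))"
```

```text
t 10.8 pos [ 593.3 -131.3    4.7] yaw 0.024 F [-2.1  0.1  0.9] gap 60.0
shift [ 1.17 -1.8  -0.03] turnz deg 0.1 tilt [ 0. -0. -1.]
(array([ 6.13857e+02, -1.30076e+02,  3.00000e-02]), np.float64(0.276))
None
```

View pics/a3.png

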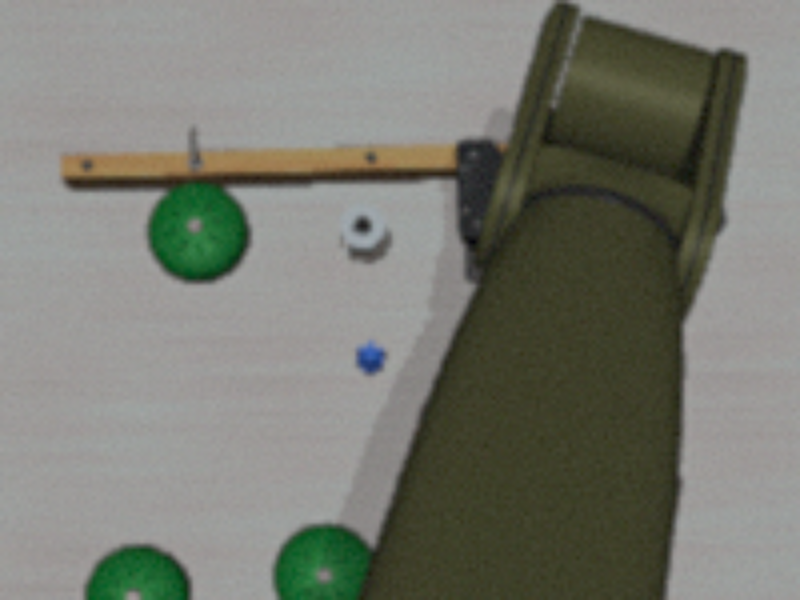

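My lateral number was ten times too large, so the kicker sits at y≈-130, about 18 mm short of the hook. The crop shows the arm covering it and the bobbin untouched at (365,230). I'll back off, close the fingers and nudge the kicker by its -y end.

>>> jog_arm(motion=[-0.8,0,0,0,0,0,0.37,-3,0,0,0,0,0,0.6,-5,0,-2,0,0,0,1,-6,1,-5,0,0,0,1,-8,4,-8,0,0,0,1,-10,8,-10,0,0,0,1,-10,12,-10,0,0,0,1,-10,16,-10,0,0,0,1,-10,16,-10,0,0,0,1,-10,16,-10,0,0,0,1])

```text
time: 11.83
position: [495.8, -295.7, 105.1]
tool_rot: [0.0, 1.0, 0.01, 0.0]
wrist_force: [-1.2, -0.1, 0.2]
finger_gap: 5.4
finger_force: 0.0
```

```bash
python3 -c "
from h import *
goto(613,-202,100,0.024)
goto(613,-202,6,0.024)
for c in ['scene','top']:
    im=camera(c);print(fit('kicker',c,[612,-131,.03]),[(np.round(d['position']),d['confidence']) for d in landmark_of('jar',c)+landmark_of('kicker',c)])
cv2.imwrite('pics/a4.png',cv2.resize(im[100:250,190:390,::-1],(800,600)))"
```

```text
t 11.83 pos [ 495.8 -295.7  105.1] yaw 0.02 F [-1.2 -0.1  0.2] gap 5.4
shift [11.91 -9.13  0.51] turnz deg -0.2 tilt [ 0.001 -0.001 -1.   ]
t 11.83 pos [ 495.8 -295.7  105.1] yaw 0.02 F [-1.2 -0.1  0.2] gap 5.4
shift [11.9  -9.13  9.91] turnz deg -0.2 tilt [ 0.001 -0.001 -1.   ]
(array([ 6.13089e+02, -1.32246e+02, -2.50000e-02]), np.float64(0.226)) [(array([ 645., -381.,   -6.]), 0.66), (array([ 614., -130.,    3.]), 0.57)]
(array([ 6.14985e+02, -1.29087e+02,  2.90000e-02]), np.float64(0.093)) [(array([ 649., -384.,    0.]), 0.44), (array([ 616., -131.,    3.]), 0.57)]
```

View pics/a4.png

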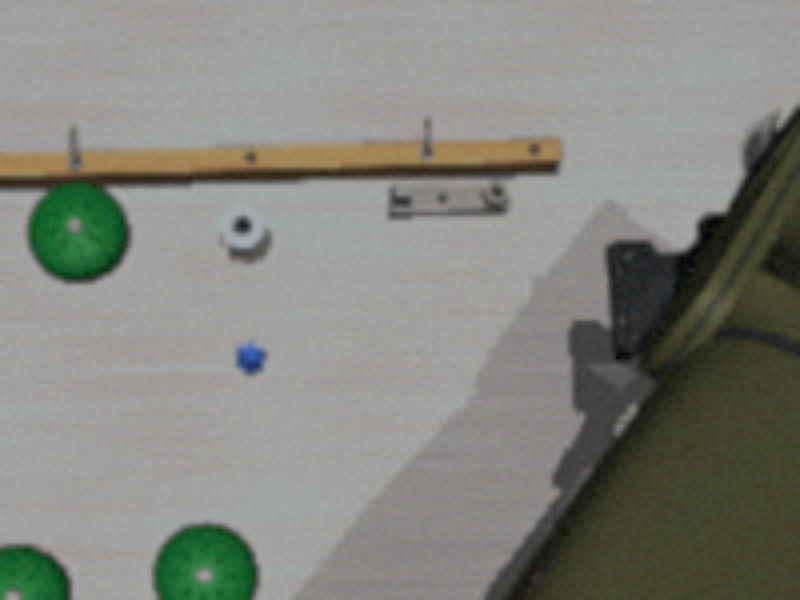

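>>> jog_arm(motion=[12,-8.5,1,0,0,0,1,12,-8.5,1,0,0,0,1,12,-8.5,1,0,0,0,1,12,-8.5,1,0,0,0,1,12,-8.5,1,0,0,0,1,12,-8.5,1,0,0,0,1])

```text
time: 12.73
position: [614.9, -204.1, 94.2]
tool_rot: [-0.0, 1.0, 0.014, -0.001]
wrist_force: [-0.8, 0.7, -0.2]
finger_gap: 0.9
finger_force: 0.0
```

```bash
python3 -c "
from h import *
goto(614.5,-203,6,0.026)"
```

```text
t 12.73 pos [ 614.9 -204.1   94.2] yaw 0.027 F [-0.8  0.7 -0.2] gap 0.9
shift [-0.03 -0.11  8.82] turnz deg 0.1 tilt [-0.001  0.    -1.   ]
```

>>> jog_arm(motion=[0,0,4,0,0,0,1,0,0,7,0,0,0,1,0,0,8.5,0,0,0,1,0,0,8.9,0,0,0,1,0,-0.6,8.9,0,0,0,1,0,-1.2,8.9,0,0,0,1,0,-1.7,8.9,0,0,0,1,0,-2.2,8.9,0,0,0,1,0,-2.7,8.9,0,0,0,1,0,-3.1,8.9,0,0,0,1,0,-3.4,8.9,0,0,0,1,0,-3.4,8.9,0,0,0,1])

```text
time: 13.73
position: [614.4, -171.3, 6.6]
tool_rot: [0.0, 1.0, 0.012, 0.001]
wrist_force: [0.2, -1.1, 0.5]
finger_gap: 0.4
finger_force: 0.7
```

```bash
python3 -c "
from h import *
goto(614.5,-169.3,6,0.026)
camera('scene');print(fit('kicker','scene',[614,-113,.03]),[(np.round(d['position']),d['confidence']) for d in landmark_of('kicker','scene')])"
```

```text
t 13.73 pos [ 614.4 -171.3    6.6] yaw 0.025 F [ 0.2 -1.1  0.5] gap 0.4
shift [ 0.02 -0.2   0.06] turnz deg -0.1 tilt [ 0.002 -0.001 -1.   ]
(array([ 6.1298e+02, -1.0587e+02,  2.3500e-01]), np.float64(0.567)) [(array([ 616., -124.,    0.]), 0.62), (array([ 452., -412.,    1.]), 0.4), (array([639., 148.,  35.]), 0.35)]
```

>>> jog_arm(motion=[0,-0.1,0,0,0,0,1,0,-0.2,0,0,0,0,1,0,0.3,0,0,0,0,1,0,1.5,0,0,0,0,1,0,2.5,-2,0,0,0,0.37,-1,3,-6,0,0,0,0.37,-5,4,-8,0,0,0,0.37,-9,6,-8,0,0,0,0.37,-13,8,-8,0,0,0,0.37,-13,10,-8,0,0,0,0.37,-13,10,-8,0,0,0,0.37])

```text
time: 14.8
position: [483.2, -277.9, 85.4]
tool_rot: [0.0, 1.0, 0.01, -0.0]
wrist_force: [-0.1, -0.3, 0.3]
finger_gap: 41.2
finger_force: 0.0
```

```bash
python3 -c "
from h import *
goto(570,-113.5,5,0.024)
for c in ['scene','top']:
    im=camera(c);print(fit('kicker',c,[614,-114,.03]),[(np.round(d['position']),d['confidence']) for d in landmark_of('hook_right',c)+landmark_of('kicker',c)])
cv2.imwrite('pics/a5.png',cv2.resize(im[110:200,240:360,::-1],(800,600),interpolation=cv2.INTER_CUBIC))"
```

```text
t 14.8 pos [ 483.2 -277.9   85.4] yaw 0.02 F [-0.1 -0.3  0.3] gap 41.2
shift [  9.   -16.27   8.02] turnz deg -0.3 tilt [-0.001 -0.001 -1.   ]
(array([ 6.12150e+02, -1.18125e+02, -5.00000e-03]), np.float64(0.251)) [(array([ 644., -108.,   32.]), 0.83), (array([ 617., -120.,   -0.]), 0.73)]
(array([ 6.14069e+02, -1.18512e+02,  2.00000e-03]), np.float64(0.081)) [(array([ 618., -118.,    3.]), 0.75)]
```

View pics/a5.png

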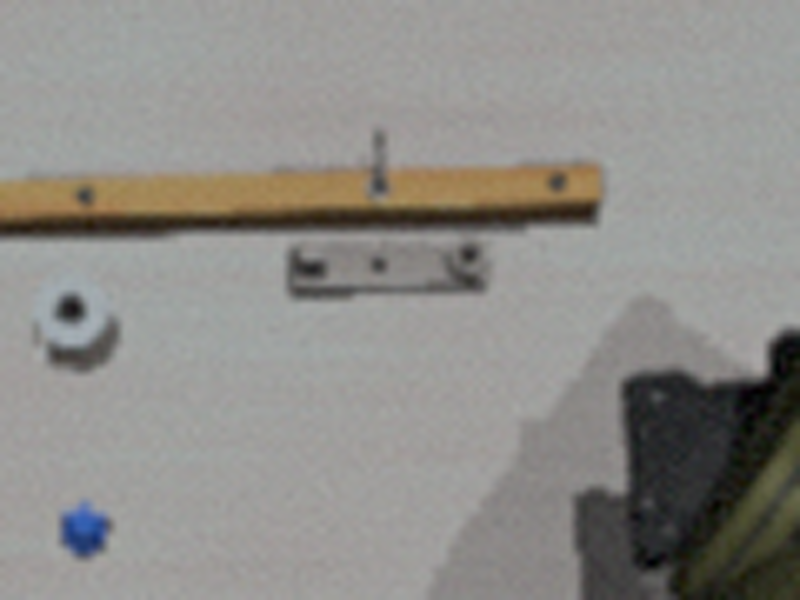

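```bash
python3 -c "
from h import *
R=lambda u,v,z:np.round(ray('top',u*.15+240-.425,v*.15+110-.425,z),1)
print('hook',R(379,187,34),'screws',R(85,195,34),R(557,182,34),'railend',R(602,190,17),'hole',R(379,265,12))
for z in (0,12): print(z,'left',R(291,272,z),'right',R(487,268,z))
print('lug',R(312,268,38),'boss',R(468,255,26))
i=silhouettes('kicker','top')[0]['region'];print(np.argwhere(i).min(0),np.argwhere(i).max(0))
print([np.round(ray('top',np.argwhere(i).T[1].min()-.5+k*(np.ptp(np.argwhere(i).T[1])+1),150,12),1) for k in (0,1)])
"
```

```text
hook [ 643.  -111.5   34. ] screws [640.   19.2  34. ] [ 644.9 -190.8   34. ] railend [ 646.3 -214.    17. ] hole [ 613.3 -112.9   12. ]
0 left [613.6 -74.    0. ] right [ 614.9 -163.4    0. ]
12 left [610.2 -73.2  12. ] right [ 611.6 -161.6   12. ]
lug [604.8 -80.7  38. ] boss [ 613.7 -151.2   26. ]
[145 283] [153 313]
[array([611.4, -71. ,  12. ]), array([ 610.9, -164.2,   12. ])]
```

Both bar ends, the lug and the boss put the kicker at y≈-117.7 (the bar hole at (379,265) isn't its centre). It needs 5–6 mm more, so one more end nudge, taking the tool to y≈-164.

>>> jog_arm(motion=[13,-4,-1,0,0,0,1,13,-7.5,-1,0,0,0,1,13,-7.5,-1,0,0,0,1,13,-7.5,-1,0,0,0,1,13,-7.5,-1,0,0,0,1,13,-7.5,-1,0,0,0,1,13,-7.5,-1,0,0,0,1])

```text
time: 15.83
position: [613.8, -196.3, 95.1]
tool_rot: [-0.0, 1.0, 0.012, -0.001]
wrist_force: [0.6, -0.3, -0.2]
finger_gap: 18.7
finger_force: 0.0
```

```bash
python3 -c "
from h import *
goto(613.5,-164,6,0.02)"
```

```text
t 15.83 pos [ 613.8 -196.3   95.1] yaw 0.025 F [ 0.6 -0.3 -0.2] gap 18.7
shift [ 0.07 -3.23  8.91] turnz deg 0.3 tilt [-0.001  0.    -1.   ]
```

>>> jog_arm(motion=[0,0,4,0,0,0,1,0,0,7,0,0,0,1,0,0,8.5,0,0,0,1,0,0,8.9,0,0,0,1,0,-0.7,8.9,0,0,0,1,0,-1.3,8.9,0,0,0,1,0,-1.8,8.9,0,0,0,1,0,-2.3,8.9,0,0,0,1,0,-2.7,8.9,0,0,0,1,0,-3,8.9,0,0,0,1,0,-3.2,8.9,0,0,0,1,0,-3.2,8.9,0,0,0,1])

```text
time: 16.83
position: [614.4, -164.7, 7.8]
tool_rot: [0.001, 1.0, 0.012, 0.001]
wrist_force: [1.4, -2.0, 1.9]
finger_gap: 0.5
finger_force: 0.8
```

>>> jog_arm(motion=[0,0.4,0,0,0,0,1,0,1.6,0,0,0,0,1,0,2.5,-2,0,0,0,0.37,-1,3,-6,0,0,0,0.37,-5,4,-8,0,0,0,0.37,-9,6,-8,0,0,0,0.37,-13,8,-8,0,0,0,0.37,-13,10,-8,0,0,0,0.37,-13,10,-8,0,0,0,0.37,-13,10,-8,0,0,0,0.37])

```text
time: 17.67
position: [485.0, -269.1, 86.5]
tool_rot: [-0.0, 1.0, 0.01, -0.0]
wrist_force: [1.0, 0.4, 0.3]
finger_gap: 48.5
finger_force: 0.0
```

```bash
python3 -c "
from h import *
goto(570,-113.5,95,0.024)
for c in ['scene','top']:
    im=camera(c);print(fit('kicker',c,[614,-112,.03]),[(np.round(d['position']),d['confidence']) for d in landmark_of('hook_right',c)+landmark_of('kicker',c)])
"
```

```text
t 17.67 pos [ 485.  -269.1   86.5] yaw 0.021 F [1.  0.4 0.3] gap 48.5
shift [  8.82 -15.38  -0.84] turnz deg -0.2 tilt [-0.     0.001 -1.   ]
(array([ 6.13533e+02, -1.13832e+02,  5.80000e-02]), np.float64(0.333)) [(array([ 643., -112.,   33.]), 0.81), (array([ 614., -113.,    1.]), 0.77)]
(array([ 6.14265e+02, -1.12923e+02,  4.00000e-03]), np.float64(0.099)) [(array([ 644., -111.,   30.]), 0.63), (array([493.,  24.,  -1.]), 0.73), (array([ 614., -115.,    3.]), 0.52)]
```

>>> jog_arm(motion=[8,-15.3,-1,0,0,0,0.37,8,-15.3,-1,0,0,0,0.37,8,-15.3,-1,0,0,0,0.37,8,-15.3,-1,0,0,0,0.37,8,-15.3,-1,0,0,0,0.37,8,-15.3,-1,0,0,0,0.37,8,-15.3,-1,0,0,0,0.37])

```text
time: 18.65
position: [562.2, -112.5, 96.5]
tool_rot: [0.0, 1.0, 0.013, -0.0]
wrist_force: [1.1, 0.6, -0.3]
finger_gap: 60.0
finger_force: 0.0
```

```bash
python3 -c "
from h import *
goto(565,-113.5,5,0.024)"
```

```text
t 18.65 pos [ 562.2 -112.5   96.5] yaw 0.026 F [ 1.1  0.6 -0.3] gap 60.0
shift [0.29 0.1  9.15] turnz deg 0.1 tilt [-0.001 -0.    -1.   ]
```

>>> jog_arm(motion=[0,0.1,4,0,0,0,0.37,0,0.1,7,0,0,0,0.37,0,0.1,8.7,0,0,0,0.37,0,0.1,9.1,0,0,0,0.37,0.8,0.1,9.1,0,0,0,0.37,1.6,0.1,9.1,0,0,0,0.37,2.3,0.1,9.1,0,0,0,0.37,2.9,0.1,9.1,0,0,0,0.37,3.3,0.1,9.1,0,0,0,0.37,3.6,0.1,9.1,0,0,0,0.37,3.8,0.1,9.1,0,0,0,0.37,4,0.1,9.1,0,0,0,0.37])

```text
time: 19.65
position: [602.3, -112.7, 5.8]
tool_rot: [0.0, 1.0, 0.012, -0.0]
wrist_force: [-1.8, -0.2, 1.2]
finger_gap: 59.8
finger_force: 0.9
```

>>> jog_arm(motion=[0.1,0,0,0,0,0,0.37,0.2,0,0,0,0,0,0.37,0.2,0,0,0,0,0,0.37])

```text
time: 19.9
position: [603.1, -112.6, 5.5]
tool_rot: [-0.0, 1.0, 0.012, -0.001]
wrist_force: [-4.0, 0.5, 4.5]
finger_gap: 60.1
finger_force: 2.6
```

>>> jog_arm(motion=[0.1,0,0,0,0,0,0.37,0.2,0,0,0,0,0,0.37,0.2,0,0,0,0,0,0.37])

```text
time: 20.15
position: [603.3, -112.7, 5.4]
tool_rot: [-0.0, 1.0, 0.012, -0.004]
wrist_force: [-11.6, 0.4, 9.5]
finger_gap: 59.9
finger_force: 5.6
```

Contact is firm and aligned at 12 N. I'll retreat and check.

>>> jog_arm(motion=[-0.3,0,0,0,0,0,0.37,-1.2,0,0,0,0,0,0.37,-3,0,0,0,0,0,0.37,-5,0,-2,0,0,0,0.37,-7,2,-6,0,0,0,0.37,-10,6,-10,0,0,0,0.37,-13,10,-12,0,0,0,0.37,-15,14,-12,0,0,0,0.37,-17,18,-12,0,0,0,0.37,-19,22,-12,0,0,0,0.37,-20,24,-12,0,0,0,0.37,-20,24,-12,0,0,0,0.37])

```text
time: 21.15
position: [410.4, -360.4, 126.3]
tool_rot: [0.001, 1.0, 0.011, 0.001]
wrist_force: [0.7, 0.4, -0.2]
finger_gap: 59.9
finger_force: 0.0
```

```bash
python3 -c "
from h import *
for c in ['scene','top']:
    im=camera(c)
    if c=='scene': cv2.imwrite('pics/a6s.png',cv2.resize(im[:,:,::-1],(800,600)))
    for n,p in {'kicker':[622,-112,.03],'cap':[590,149,0],'bobbin':[585,24,0],'starpost':[492,22,0]}.items(): print(c,n,fit(n,c,p))
cv2.imwrite('pics/a6.png',cv2.resize(im[110:230,190:350,::-1],(800,600),interpolation=cv2.INTER_CUBIC))"
```

```text
scene kicker (array([ 6.21375e+02, -1.10693e+02, -6.00000e-03]), np.float64(0.498))
scene cap (array([5.86939e+02, 1.49583e+02, 8.20000e-02]), np.float64(0.196))
scene bobbin (array([5.85133e+02, 2.23060e+01, 5.90000e-02]), np.float64(0.12))
scene starpost None
top kicker (array([ 6.24156e+02, -1.10609e+02,  3.10000e-02]), np.float64(0.082))
top cap (array([5.91891e+02, 1.49031e+02, 7.60000e-02]), np.float64(0.059))
top bobbin (array([ 5.85605e+02,  2.49440e+01, -4.10000e-02]), np.float64(0.09))
top starpost None
```

View pics/a6.png

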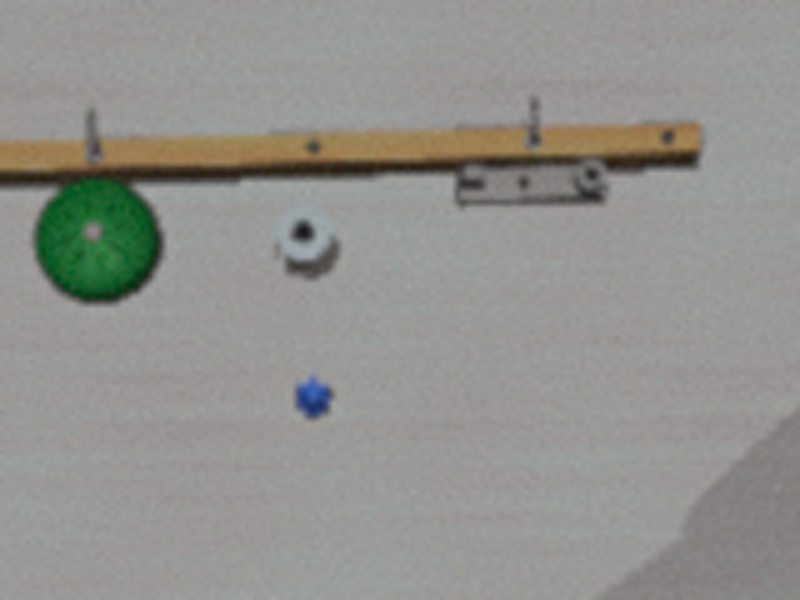

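View pics/a6s.png

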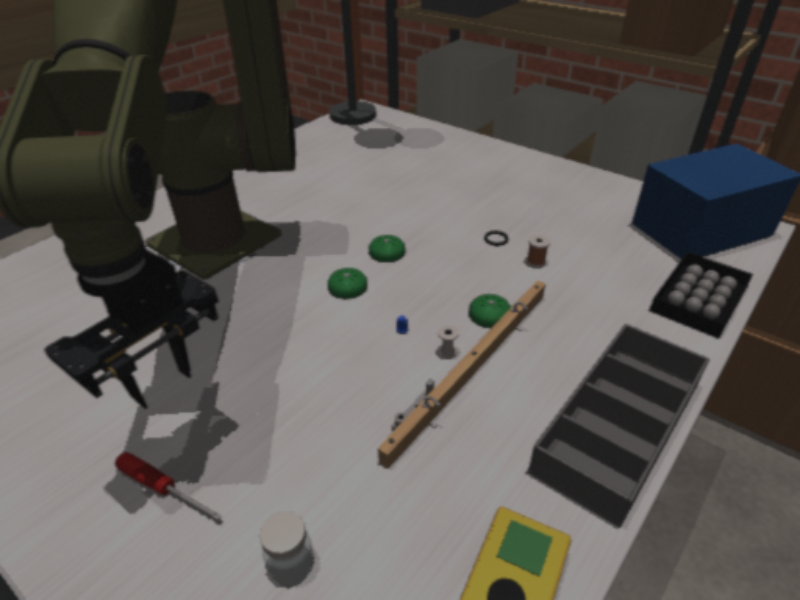

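In the top crop, the cap at (98,240) touches the rail under the left hook at (94,150). The kicker at (530,183) lies flush under the right hook at (534,138). The bobbin and starpost haven't moved, and the arm is clear of everything.

```bash
python3 -c "
from rig import *
print(hand_in())"
```

```text
the job is handed in; nothing more can be done
None
```

The job is handed in at about 21 s: the cap rests against the rail in front of the left hook and the kicker arm lies flush in front of the right hook, each centred to about 2 mm by camera, with nothing else visibly moved.

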